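# Drag the project tray out from under the tool bridge

### The job

The tray with the freshly glued footbridge model is parked under the low tool bridge: drag it towards you by hooking behind its far lip, out through the bridge, and leave it wholly inside the blue tape rectangle in front of the bridge. Slide it gently along the table rather than lifting it, keep the model standing in it and do not touch the model, as the glue is still wet; the tray's walls are thin, so never squeeze or push them hard. Do not shift the tool bridge, the glue bottle, the red roof frame or the wooden catapult.

Things in the scene. Friction and masses are not known exactly. Their poses are not given: they have to be found in the camera images.
- tray_mid (a point): Centre of the pale birch tray, 17 mm above its underside. Open on top, 140 (x) x 110 (y) x 34 mm high, loose, 0.3 to 0.6 kg, friction unknown. -x is its near end (towards the robot), +x its far end. Floor 4 mm, walls 6 mm thick. At the start the near end is under the bridge and the far end stands out behind it
- tray_lip (a point): Middle of the outer edge of the tray's green far lip, 70 mm from the tray's centre along its +x. The lip is 110 mm wide (y) and sticks out 8 mm from the top of the far wall, 28 to 34 mm above the table; far wall at x 56 to 62 mm from the tray's centre
- tray_near (a point): Top middle of the near wall, 67 mm from the tray's centre along its -x, 34 mm above the table; axes as the tray's. The wall is 6 mm thin plywood that cracks when pinched with over 15 N. Behind it (+x): an empty finger bay 40 mm long and 98 mm wide, then a divider 4 mm thick and 28 mm high, then the 76 mm long model's bay
- bridge: Low tool bridge: brown plank 50 (x) x 200 (y) mm on two blue legs, standing loose, 1.5 kg. Origin on the table under its centre. Plank underside 54 mm, top 66 mm above the table. Legs 20 mm thick at y -100 to -80 and 80 to 100 mm: the passage along x is 160 mm wide. Its -x side is the front, towards the robot and the tape rectangle
- model: Footbridge model of wooden sticks, 66 (x) x 88 (y) x 40 mm high, 0.09 kg, origin at the centre of its underside. It stands loose, with about 5 mm play all round, on the tray's floor in the model's bay, its top 44 mm above the table. Wet glue: not to be touched by the robot
- place: Rectangle of blue tape on the table in front of the bridge, flat (0.6 mm), origin at its centre on the table. Inside the tape it measures 164 (x) x 134 (y) mm, tape 6 mm wide. The tray belongs in it with its length along x
- glue: Bystander: white glue bottle with blue cap, 48 mm diameter, 120 mm high, origin under its centre
- roof: Bystander: red roof frame, about 128 x 98 x 79 mm high, origin under its centre
- catapult: Bystander: wooden catapult model, base 100 x 70 mm, arm 130 mm long along x, about 140 mm high, origin under its centre
There are look-alikes about, which are no part of the job. What is shaped like the part that bears tray_mid but purple is not meant. Of the things that look like the bridge, take the one that is farthest from the robot's base at the start.

How it is judged:
By the outcome, as a careful person would: the job done as asked, in the order asked, and still so for the second after the job is handed in, with the robot touching nothing.
It also fails if it takes over 54 s, if anything falls off the work surface, if the arm or the gripper's body presses on something with over 40 N, if the wrist force passes 120 N, or if a joint passes its speed limit or range.

### The arm

A 6-joint arm with a two-finger parallel gripper is mounted at the origin on the work surface. World frame = base frame: x ahead of the robot, y to its left, z up, the work surface at z = 0. Lengths are in m, angles in rad, forces in N, time in s.
With the tool pointing down it reaches from about 0.3 to 0.85 m from the base axis. Payload 4.2 kg.
Tool frame: the origin (TCP) lies on the mounting face of the last link; the fingertips stand 191 mm ahead of it and the grasp point (between the pads) lies 172 mm ahead of it; z points along the fingers, y is the direction in which the jaws open and shut (so a half turn about z gives the same grasp; the last joint's range is limited). The gripper opens to 91 mm and grips with 3 to 60 N. Pads are 32 mm wide; open, the fingers measure 118 mm over their backs; the gripper's body (76 mm by 178 mm) begins 60 mm behind the grasp point.
Start: joints at [-1.23, 0.32, 1.565, -0, 1.257, -0.02], TCP at [0.203, -0.538, 0.405] pointing down, gripper open.
Joint ranges: [-3.11, 3.11], [-0.84, 2.01], [0.21, 2.61], [-1.34, 4.49], [0.05, 2.63], [-2.56, 2.56]. Speed limits (rad/s): [2.57, 2.57, 3.14, 3.14, 3.14, 3.14].

### API

Orientations are given as a unit quaternion [w, x, y, z].
In Python, from rig import readout, cams, job gives the robot as it stands.
- The arm moves only by the tool apply_moves, never from a script. Its argument "increments" is a list that holds one entry, the list of rows, each a list of 5 numbers: the opening, from 0 (shut) to 1 (fully open), then the shift along the world's x, y, z in units of 40 mm (1.0 is 40 mm), then the turn about the world's z in units of 6 degrees (1.0 is 6 degrees). A call has 1 to 12 rows; each row shifts and turns the commanded pose from where the row before left it; what a row does not reach is not made up. A row lasts 1/10 s, in which the tool goes at most 50 mm and 8.59 degrees, less where a joint would pass 70% of its speed; a pose out of reach is approached as far as the arm can. A call is refused whole if a number of a shift passes 1 or a number of a turn 1, either way. A call with a gripper value outside its range is refused whole. The fingers move at their own pace and stop on an object; the grip force is fixed at half the most. Time passes only in rows, so rows that do not move let the fingers close. It gives the time, the measured TCP pose, the force and the opening at its end, in the units of the state.
- readout.get_state(): the state, without advancing time (a new reading comes with each control period).
- cams.get_image(name): name is "side" or "top"; returns a dict with "color" (384x512x3 uint8, red, green, blue), "fovy" (degrees; the focal length in pixels is half the picture's height over the tangent of half this angle, whatever the lens; pixels are square), "cx", "cy" (the principal point, pixels), "origin" and "attitude" of the camera in the world. Camera axes: x right, y down, z forward; pixel columns grow to the right and rows downward; lengths in m; the calibration is good to about 2 mm. A picture is of the moment at which its call begins. There is no depth.
- job.hand_in(): hands the job in, once; it reports no verdict.
The state is a dict: "time": time; "joint_pos": joint angles; "dq": joint speeds; "joint_efforts": joint torques, N m; "eef_pos": TCP position; "tool_rot": TCP orientation; "ft_force": force on the tool from outside, world axes, zero at the start; "wrist_torque": the same for the moment, N m; "gripper_width": opening from 0.0 (shut) to 1.0 (fully open).
Only numpy, scipy, OpenCV 4.12 (cv2) and the standard library are available. Lean on these libraries where they do the work, as an engineer would, in place of code of your own. Each camera call takes 0.05 s, during which the arm holds its last target.

## Working session

There is one attempt and no reset: what is moved stays moved. The work goes in short steps, Python scripts to look and compute and a tool call to move; the robot and the scene stay as the last step left them, time stands still between calls to the robot, and variables do not carry over. Pictures are saved under pics/ and viewed, and the job is handed in when it is done.

Besides the shell and the picture viewer there is one more tool, called after ">>>" by a JSON object that holds its "api" and its "payload", one argument or row to a line. apply_moves: Moves the arm, as the interface text tells. Its arguments: {"type":"object","properties":{"increments":{"type":"array","items":{"type":"array","items":{"type":"array","items":{"type":"number"}}}}},"required":["increments"]}

```bash
mkdir -p pics; cat > h.py <<'E'
import numpy as np,cv2
from rig import readout,cams,job
from scipy.spatial.transform import Rotation as R
def grab(n,f):
    d=cams.get_image(n); cv2.imwrite(f'pics/{f}.png',d['color'][:,:,::-1]); np.save(f'pics/{f}.npy',d,allow_pickle=True); return d
def load(f): return np.load(f'pics/{f}.npy',allow_pickle=True).item()
def rot(d):
    a=np.array(d['attitude'],float)
    return a if a.shape==(3,3) else R.from_quat(a[[1,2,3,0]]).as_matrix()
def px(d,u,v,z):
    f=192/np.tan(np.radians(d['fovy'])/2); r=rot(d)@np.array([(u-d['cx'])/f,(v-d['cy'])/f,1]); o=np.array(d['origin'])
    return (o+r*(z-o[2])/r[2])
def proj(d,p):
    f=192/np.tan(np.radians(d['fovy'])/2); c=rot(d).T@(np.array(p)-np.array(d['origin'])); return f*c[0]/c[2]+d['cx'],f*c[1]/c[2]+d['cy']
def crop(f,x0,y0,x1,y1,out,k=4):
    im=cv2.imread(f'pics/{f}.png')[y0:y1,x0:x1]; cv2.imwrite(f'pics/{out}.png',cv2.resize(im,None,fx=k,fy=k,interpolation=cv2.INTER_CUBIC))
E
python3 - <<'E'
from h import *
for n in('top','side'):
    d=grab(n,n+'0'); print({k:v for k,v in d.items() if k!='color'})
print(readout.get_state())
E
```

```text
{'fovy': 44.049279604026786, 'cx': 251.0204918744481, 'cy': 190.91441617794604, 'origin': array([0.41523208, 0.04222994, 1.36023259]), 'attitude': array([ 0.04882052, -0.69609924,  0.7148296 , -0.04561838])}
{'fovy': 49.33717066490067, 'cx': 253.58694320561762, 'cy': 192.96920269506043, 'origin': array([ 0.50652316, -0.90633148,  0.64871179]), 'attitude': array([-0.4837676 ,  0.87444593, -0.03100193,  0.01876449])}
{'time': 0.1, 'joint_pos': array([-1.23002283e+00,  3.20218468e-01,  1.56552275e+00, -3.62976342e-05,
        1.25744838e+00, -2.00025539e-02]), 'dq': array([ 0.00031316, -0.00247438, -0.00188445, -0.00151888,  0.00040847,
        0.00047525]), 'joint_efforts': array([-2.17443164e-05, -4.13333023e+01, -2.32511312e+01,  7.29391607e-02,
        4.22682264e-02, -6.31505873e-05]), 'eef_pos': array([ 0.20291976, -0.5378439 ,  0.4040229 ]), 'tool_rot': array([-7.85467570e-04,  9.83772831e-01,  1.79416778e-01, -1.44554043e-04]), 'ft_force': array([-0.35178216, -0.52056385,  0.16121017]), 'wrist_torque': array([-0.01350822, -0.03007004,  0.03811623]), 'gripper_width': 1.0004683943329034}
```

View pics/top0.png

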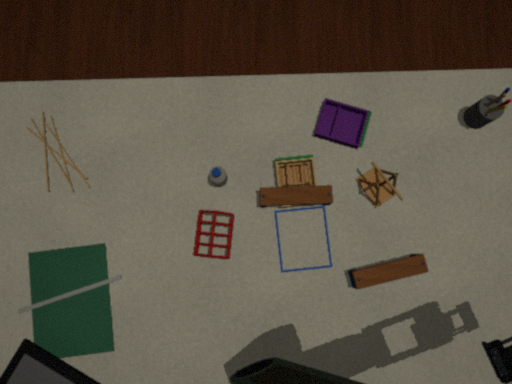

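View pics/side0.png

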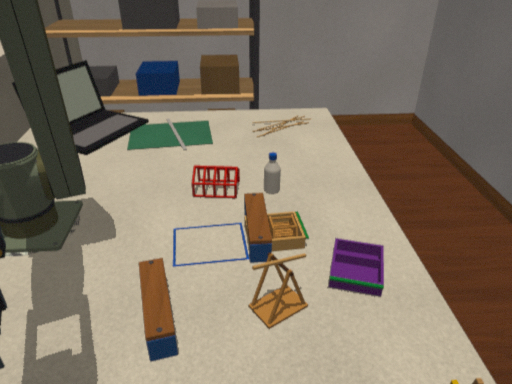

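The top view shows two trays: birch at (295,172) and purple at (342,122). It also shows two bridges, at (295,196) (far) and (388,271) (near). I choose the birch tray with the green lip and the far bridge over it. Next is a close crop to check that choice.

```bash
python3 - <<'E'
from h import *
crop('top0',235,130,345,280,'topc',5)
im=cv2.imread('pics/topc.png');cv2.imwrite('pics/topc.png',im[:600])
crop('top0',235,140,345,215,'topc1',7)
crop('side0',160,180,320,280,'sidec',5)
E
```

```text
(no output)
```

View pics/topc1.png

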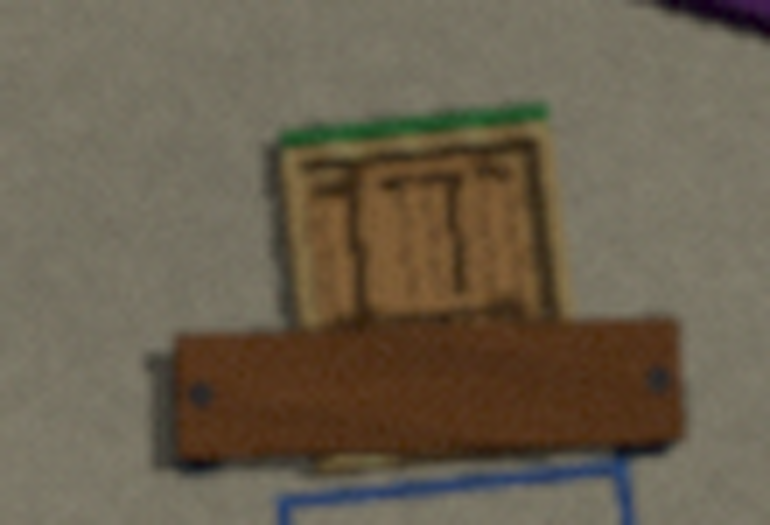

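View pics/sidec.png

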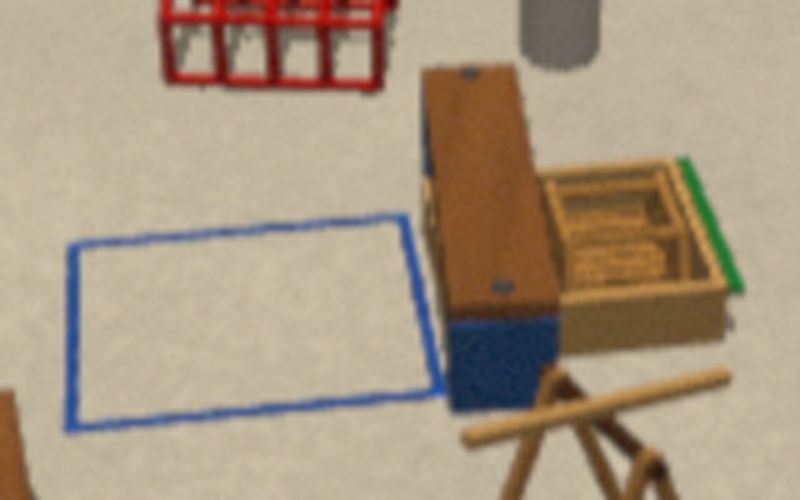

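```bash
python3 - <<'E'
from h import *
crop('top0',260,190,345,280,'topc2',6)
E
```

```text
(no output)
```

View pics/topc2.png

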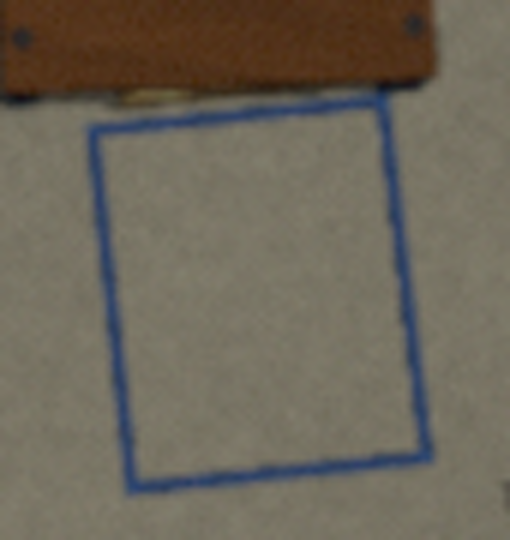

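```bash
cat > m.py <<'E'
from h import *
d=load('top0')
def c1(x,y,z): return px(d,(x+.5)/7-.5+235,(y+.5)/7-.5+140,z)[:2]
def c2(x,y,z): return px(d,(x+.5)/6-.5+260,(y+.5)/6-.5+190,z)[:2]
P=lambda n,a:print(n,np.round(a,4).tolist())
l=c1(280,133,.034);r=c1(548,105,.034);P('lip L',l);P('lip R',r); m=(l+r)/2
a=np.arctan2(*(r-l)[::-1])+np.pi/2;P('lip len,yaw',[np.linalg.norm(r-l),np.degrees(a)])
wl=[c1(283,150,.034),c1(303,325,.034)];wr=[c1(550,118,.034),c1(575,318,.034)]
for w in(wl,wr): v=w[0]-w[1];P('wall yaw',np.degrees(np.arctan2(v[1],v[0])))
P('lip mid',m);P('tray mid',m-.07*np.array([np.cos(a),np.sin(a)]))
b=np.array([c1(177,337,.066),c1(680,320,.066),c1(682,440,.066),c1(180,458,.066)])
P('bridge',b);P('c',b.mean(0)); v=b[0]+b[3]-b[1]-b[2];P('byaw',[np.degrees(np.arctan2(v[1],v[0]))-90,np.linalg.norm(v)/2])
q=np.array([c2(90,125,0),c2(386,95,0),c2(433,460,0),c2(130,492,0)])
P('place',q);P('c',q.mean(0));v=q[0]+q[1]-q[2]-q[3];P('yaw',[np.degrees(np.arctan2(v[1],v[0])),np.linalg.norm(v)/2])
v=q[0]+q[3]-q[1]-q[2];P('yaw',[np.degrees(np.arctan2(v[1],v[0]))-90,np.linalg.norm(v)/2])
E
python3 m.py; python3 - <<'E'
from h import *
d=load('side0')
def s(x,y,z):return px(d,(x+.5)/5-.5+160,(y+.5)/5-.5+180,z)[:2].round(4)
print('lip',s(685,158,.034),s(742,290,.034))
print('plank',s(422,68,.066),s(516,64,.066),s(560,305,.066),s(450,320,.066))
print('place',s(68,243,0),s(405,213,0),s(442,395,0),s(68,432,0))
d=load('top0')
print('glue cap',px(d,216,172,.12),'roof',[px(d,*q,.079).round(3) for q in((200,210),(234,212),(229,258),(195,256))])
print('cat',[px(d,*q,z).round(3) for q,z in(((376,162),.14),((402,200),.14),((360,185),0),((397,175),0))])
print('purple',[px(d,*q,.034).round(3) for q in((326,99),(371,110),(359,147),(314,135))])
E
```

```text
lip L [0.6846, -0.0235]
lip R [0.6932, -0.1328]
lip len,yaw [0.1096, 4.5006]
wall yaw 4.5273
wall yaw 4.5052
lip mid [0.6889, -0.0781]
tray mid [0.6191, -0.0836]
bridge [[0.5975, 0.0213], [0.599, -0.1766], [0.5515, -0.1751], [0.5497, 0.0215]]
c [0.5744, -0.0773]
byaw [0.4679, 0.1972]
place [[0.5398, -0.0202], [0.5505, -0.1626], [0.3771, -0.1766], [0.3659, -0.0334]]
c [0.4583, -0.0982]
yaw [4.484, 0.1741]
yaw [4.3677, 0.1432]
lip [ 0.6839 -0.0249] [ 0.6933 -0.1357]
plank [0.5503 0.021 ] [0.5998 0.0216] [ 0.6009 -0.1809] [ 0.5515 -0.188 ]
place [ 0.3645 -0.0307] [ 0.5387 -0.0165] [ 0.5493 -0.1616] [ 0.3774 -0.1751]
glue cap [0.63515315 0.13719189 0.12      ] roof [array([0.539, 0.185, 0.079]), array([0.531, 0.093, 0.079]), array([0.408, 0.109, 0.079]), array([0.416, 0.2  , 0.079])]
cat [array([ 0.647, -0.283,  0.14 ]), array([ 0.545, -0.343,  0.14 ]), array([ 0.607, -0.27 ,  0.   ]), array([ 0.633, -0.378,  0.   ])]
purple [array([ 0.856, -0.178,  0.034]), array([ 0.819, -0.306,  0.034]), array([ 0.712, -0.265,  0.034]), array([ 0.75 , -0.139,  0.034])]
```

The crop confirms the birch tray. Its green lip runs from (275,158) to (313,155) and its near end is just visible under the far bridge's front edge. Tray yaw is about 4.5°, mid about (0.619,-0.084). The place centre is (0.458,-0.098) at the same yaw.

Fingers can't pass under the plank, so I plan two stages:
1. Hook the lip and drag until the fingers are close to the plank.
2. Hook the near wall from inside the finger bay and pull the tray the rest of the way.

>>> {"api": "apply_moves", "payload": {
  "increments": [
    [[0.5,0.9,0.8,0,-0.225],[0.5,0.9,0.8,0,-0.225],[0.5,0.9,0.8,0,-0.225],[0.5,0.9,0.8,0,-0.225],[0.5,0.9,0.8,0,-0.225],[0.5,0.9,0.8,0,-0.225],[0.5,0.9,0.8,0,-0.225],[0.5,0.9,0.8,0,-0.225],[0.5,0.9,0.8,0,-0.225],[0.5,0.9,0.8,0,-0.225],[0.5,0.9,0.8,0,-0.225],[0.5,0.9,0.8,0,-0.225]]
  ]
}}

```text
time: 1.3
eef_pos: [0.6362, -0.1523, 0.4043]
tool_rot: [0.0, 0.999, 0.039, -0.0]
ft_force: [-0.3, -0.7, 1.0]
gripper_width: 0.502
```

>>> {"api": "apply_moves", "payload": {
  "increments": [
    [[0.5,0.7,0.65,0,0],[0.5,0.7,0.65,0,0],[0.5,0.7,0.63,0,0],[0.5,0,0,-0.8,0],[0.5,0,0,-0.8,0],[0.5,0,0,-0.8,0],[0.5,0,0,-0.8,0],[0.5,0,0,0,0],[0.5,0,0,0,0]]
  ]
}}

```text
time: 2.2
eef_pos: [0.7191, -0.0768, 0.2766]
tool_rot: [-0.0, 0.999, 0.039, -0.001]
ft_force: [1.0, 0.8, 0.6]
gripper_width: 0.501
```

```bash
python3 - <<'E'
from h import *
grab('side','s1');crop('s1',220,140,400,290,'s1c',4);grab('top','t1');crop('t1',235,90,385,200,'t1c',5)
print(readout.get_state()['eef_pos'])
E
```

```text
[ 0.71966657 -0.07689943  0.27904837]
```

View pics/s1c.png

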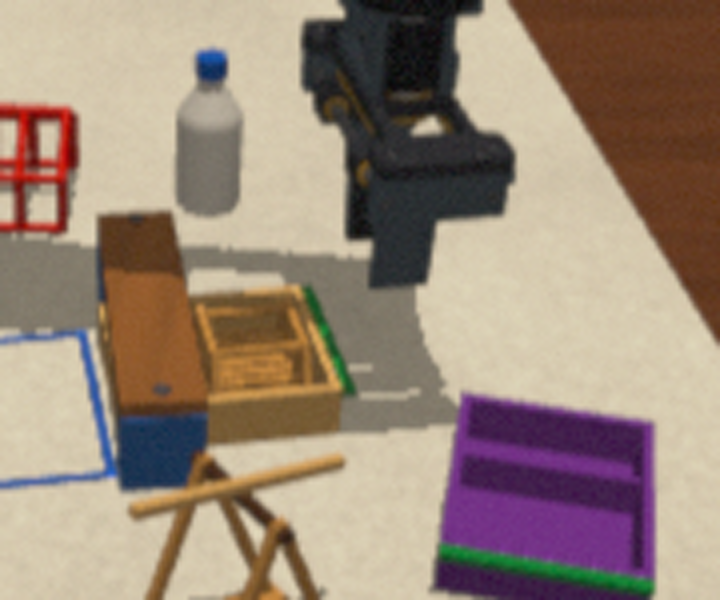

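View pics/t1c.png

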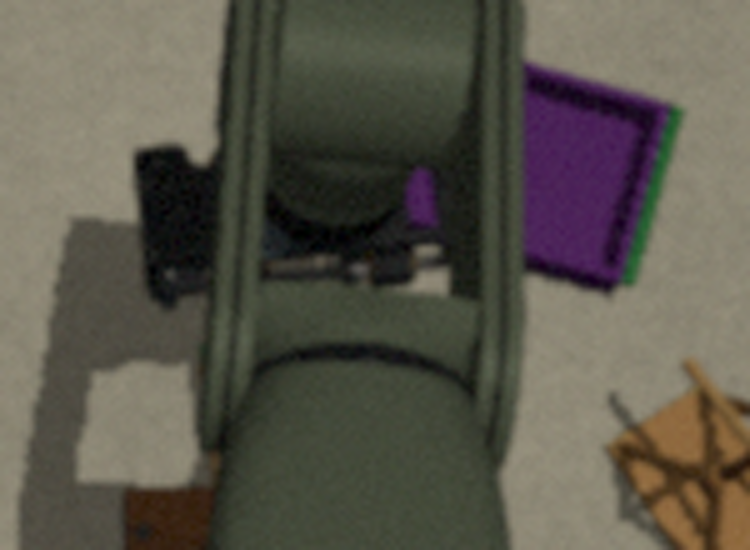

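The side crop shows the near finger's tip spanning (312,211) to (327,211) in the full picture, beyond and above the green lip. I'll check it against the geometry.

```bash
python3 - <<'E'
from h import *
d=load('s1')
for u,v in((312.5,211.2),(327,210.8)): print(px(d,u,v,.088))
E
```

```text
[ 0.70580585 -0.10485902  0.088     ]
[ 0.74037772 -0.10555593  0.088     ]
```

>>> {"api": "apply_moves", "payload": {
  "increments": [
    [[0.5,0,0,-0.5,0],[0.5,0,0,-0.5,0],[0.5,0,0,-0.4,0],[0.5,0,0,-0.3,0],[0.5,0,0,0,0],[0.5,-0.1,-0.008,0,0],[0.5,-0.1,-0.008,0,0],[0.5,-0.1,-0.008,0,0],[0.5,-0.05,-0.004,0,0],[0.5,0,0,0,0]]
  ]
}}

```text
time: 3.3
eef_pos: [0.7054, -0.078, 0.2099]
tool_rot: [0.0, 0.999, 0.039, 0.002]
ft_force: [2.2, 0.7, 1.7]
gripper_width: 0.499
```

```bash
python3 - <<'E'
from h import *
grab('side','s2');crop('s2',220,140,400,290,'s2c',4)
print(readout.get_state()['eef_pos'],readout.get_state()['ft_force'])
E
```

```text
[ 0.70548616 -0.07798111  0.20984756] [ 3.6051092  -0.29764163  1.98512702]
```

View pics/s2c.png

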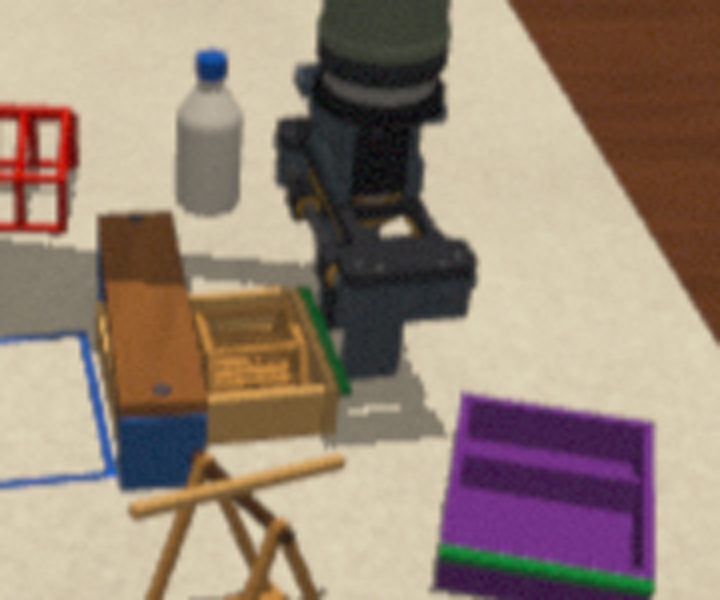

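The fingers have just met the lip; the force has risen to about 3.6 N and the lip's lower end has moved from (308,238) to (307,238). I'll drag gently from here.

>>> {"api": "apply_moves", "payload": {
  "increments": [
    [[0.5,-0.05,-0.004,0,0],[0.5,-0.08,-0.006,0,0],[0.5,-0.1,-0.008,0,0],[0.5,-0.1,-0.008,0,0],[0.5,-0.1,-0.008,0,0],[0.5,-0.1,-0.008,0,0],[0.5,-0.1,-0.008,0,0],[0.5,-0.1,-0.008,0,0],[0.5,-0.1,-0.008,0,0],[0.5,-0.1,-0.008,0,0],[0.5,-0.05,-0.004,0,0],[0.5,0,0,0,0]]
  ]
}}

```text
time: 4.55
eef_pos: [0.6666, -0.081, 0.2099]
tool_rot: [0.0, 0.999, 0.039, 0.002]
ft_force: [5.8, -0.1, 3.4]
gripper_width: 0.502
```

```bash
python3 - <<'E'
from h import *
grab('side','s3');crop('s3',180,140,360,290,'s3c',4)
print(readout.get_state()['eef_pos'],readout.get_state()['ft_force'])
E
```

```text
[ 0.66664484 -0.08100994  0.20982278] [4.31619588 0.70467264 3.67563567]
```

View pics/s3c.png

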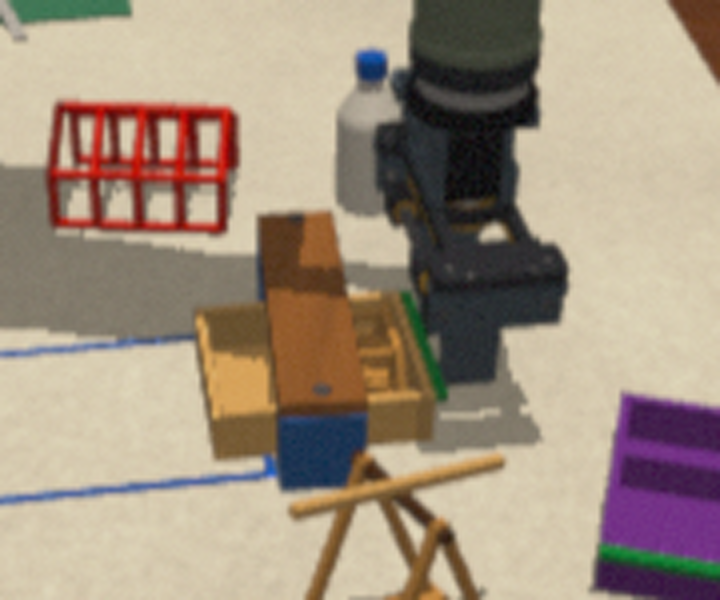

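The tray follows. Its near end shows in front of the bridge at (232,245), and the bridge's leg corner is still at (250,262). Continuing.

>>> {"api": "apply_moves", "payload": {
  "increments": [
    [[0.5,-0.05,-0.004,0,0],[0.5,-0.09,-0.007,0,0],[0.5,-0.1,-0.008,0,0],[0.5,-0.1,-0.008,0,0],[0.5,-0.1,-0.008,0,0],[0.5,-0.1,-0.008,0,0],[0.5,-0.1,-0.008,0,0],[0.5,-0.1,-0.008,0,0],[0.5,-0.1,-0.008,0,0],[0.5,-0.08,-0.006,0,0],[0.5,-0.04,-0.003,0,0],[0.5,0,0,0,0]]
  ]
}}

```text
time: 5.8
eef_pos: [0.6284, -0.0841, 0.2099]
tool_rot: [0.0, 0.999, 0.039, 0.002]
ft_force: [4.6, 1.1, 4.3]
gripper_width: 0.502
```

```bash
python3 - <<'E'
from h import *
grab('side','s4');crop('s4',180,140,360,290,'s4c',4)
print(readout.get_state()['eef_pos'],readout.get_state()['ft_force'])
E
```

```text
[ 0.62842004 -0.08409576  0.20984758] [ 5.51197856 -1.28460768  3.83306654]
```

View pics/s4c.png

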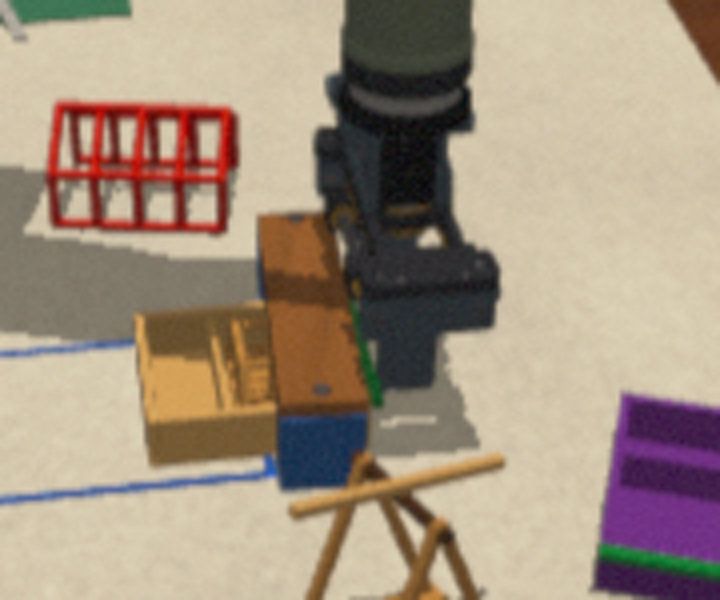

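>>> {"api": "apply_moves", "payload": {
  "increments": [
    [[0.5,0.15,0.01,0,0],[0.5,0.15,0.01,0,0],[0.5,0,0,0.5,0],[0.5,0,0,0.8,0],[0.5,0,0,0.8,0],[0.5,0,0,0.8,0],[0.5,-0.6,-0.05,0,0],[0.5,-0.9,-0.07,0,0],[0.5,-0.9,-0.07,0,0],[0.5,-0.8,-0.06,0,0],[0.5,-0.35,-0.03,0,0],[0.5,0,0,0,0]]
  ]
}}

```text
time: 7.05
eef_pos: [0.4961, -0.0945, 0.3246]
tool_rot: [-0.0, 0.999, 0.039, -0.001]
ft_force: [1.4, -0.3, 0.0]
gripper_width: 0.5
```

```bash
python3 - <<'E'
from h import *
grab('side','s5');crop('s5',170,150,300,270,'s5c',5);grab('top','t5');crop('t5',235,90,365,220,'t5c',4)
print(readout.get_state()['eef_pos'],readout.get_state()['ft_force'])
E
```

```text
[ 0.49849889 -0.09458178  0.32492027] [ 0.60928472 -0.31308949 -0.05470152]
```

View pics/s5c.png

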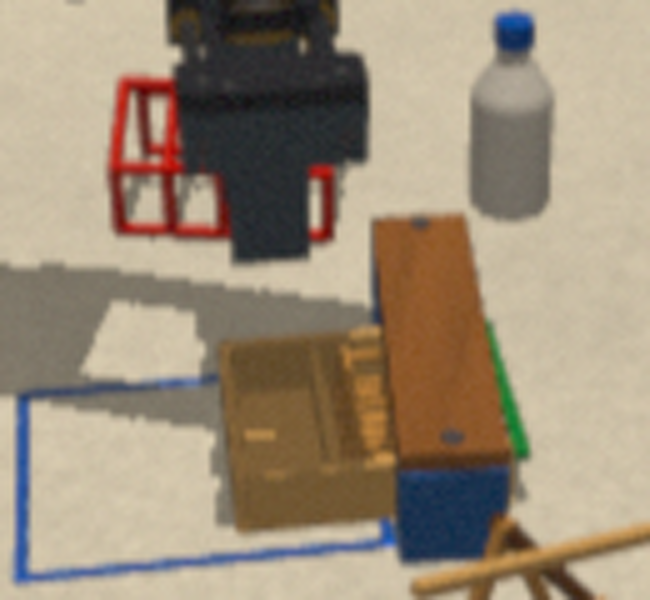

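View pics/t5c.png

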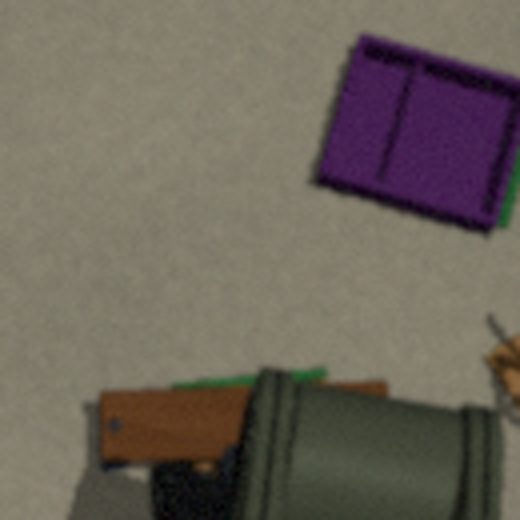

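The side crop shows the tray's near end in front of the plank, its near wall running from (214,219) to (217,245). The fingers are above it, and the model sits beyond the divider. I'll overlay a tray model to fix the bay.

```bash
cat > ov.py <<'E'
from h import *
def ov(f,mid,yaw,x0,y0,x1,y1,out,k,fc=None,tz=None):
    d=load(f); crop(f,x0,y0,x1,y1,out,k); im=cv2.imread(f'pics/{out}.png')
    c,s=np.cos(np.radians(yaw)),np.sin(np.radians(yaw))
    def pl(pts,z,col,o=mid):
        q=[]
        for a,b in pts:
            u,v=proj(d,[o[0]+c*a-s*b,o[1]+s*a+c*b,z]); q.append([(u-x0+.5)*k-.5,(v-y0+.5)*k-.5])
        cv2.polylines(im,[np.array(q).round().astype(np.int32)],True,col,1)
    r=lambda a,b,w:[(a,-w),(b,-w),(b,w),(a,w)]
    pl(r(-.07,.062,.055),.034,(0,0,255)); pl(r(-.064,-.024,.049),.034,(0,255,255)); pl(r(-.024,-.020,.049),.028,(255,0,255)); pl(r(.062,.07,.055),.034,(0,255,0))
    if fc is not None: pl(r(-.016,.016,.036),tz,(255,255,0),fc)
    cv2.imwrite(f'pics/{out}.png',im)
E
python3 - <<'E'
from ov import *
d=load('s5')
g=lambda x,y,z:px(d,(x+.5)/5-.5+170,(y+.5)/5-.5+150,z).round(4)
print(g(218,345,.034),g(235,478,.034),'lip',g(490,322,.034),g(524,455,.034),'tip',g(233,263,.134),g(310,258,.134))
ov('s5',(.5422,-.0905),4.5,170,150,300,270,'s5o',5,(.4985,-.0946),.034)
E
```

```text
[ 0.4689 -0.043   0.034 ] [ 0.4776 -0.1491  0.034 ] lip [ 0.6077 -0.0323  0.034 ] [ 0.6127 -0.1415  0.034 ] tip [ 0.4811 -0.1208  0.134 ] [ 0.5156 -0.1191  0.134 ]
```

View pics/s5o.png

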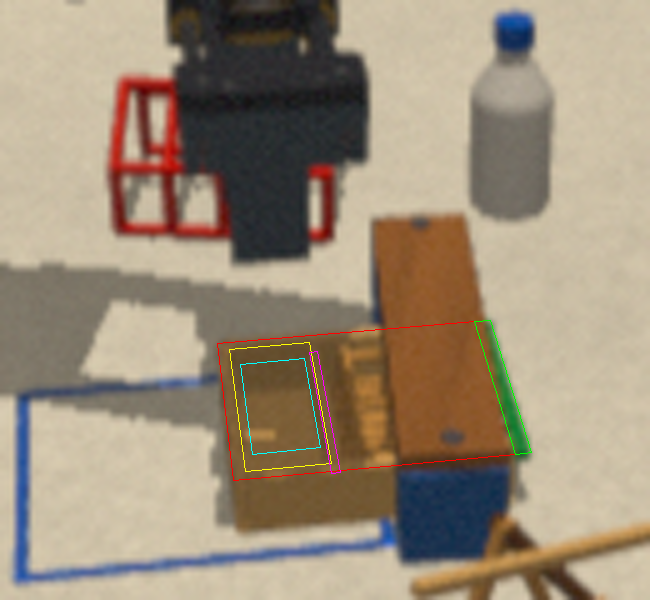

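The overlay matches the tray, and the finger footprint sits centred in the bay. I'll lower to just above the rim and look again.

>>> {"api": "apply_moves", "payload": {
  "increments": [
    [[0.5,0,0,-0.6,0],[0.5,0,0,-0.6,0],[0.5,0,0,-0.6,0],[0.5,0,0,-0.35,0],[0.5,0,0,0,0],[0.5,0,0,0,0]]
  ]
}}

```text
time: 7.75
eef_pos: [0.4987, -0.0945, 0.2387]
tool_rot: [0.0, 0.999, 0.039, 0.0]
ft_force: [1.0, 0.5, -0.1]
gripper_width: 0.499
```

```bash
python3 - <<'E'
from ov import *
s=readout.get_state();print(s['eef_pos'],s['ft_force'])
grab('side','s6');ov('s6',(.5422,-.0905),4.5,170,150,300,270,'s6o',5,s['eef_pos'][:2],s['eef_pos'][2]-.191)
E
```

```text
[ 0.49874878 -0.09448535  0.23870434] [ 1.01153044  0.51882693 -0.08636171]
```

View pics/s6o.png

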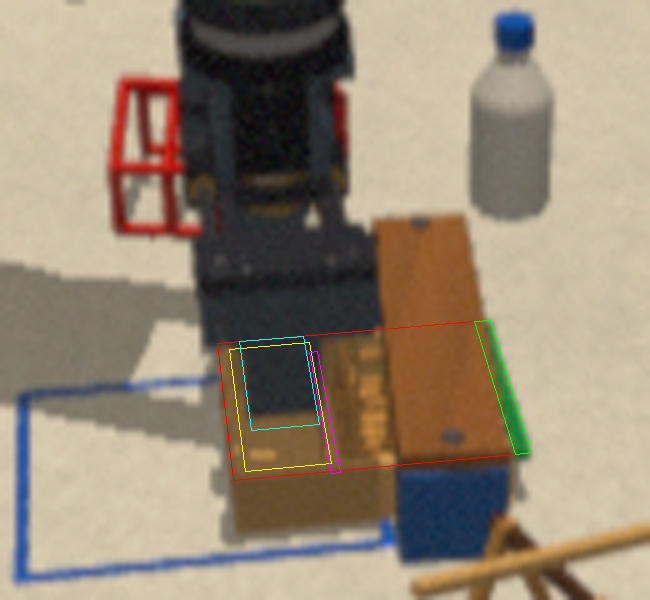

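The finger tip edges at columns 250 and 318 of the crop match the prediction. There's about 4 mm clear to the wall and divider, so I'm inserting.

>>> {"api": "apply_moves", "payload": {
  "increments": [
    [[0.5,0,0,-0.2,0],[0.5,0,0,-0.2,0],[0.5,0,0,-0.2,0],[0.5,0,0,-0.15,0],[0.5,0,0,0,0],[0.5,0,0,0,0]]
  ]
}}

```text
time: 8.4
eef_pos: [0.4974, -0.0945, 0.2086]
tool_rot: [0.0, 0.999, 0.039, -0.0]
ft_force: [-0.2, -0.3, 0.9]
gripper_width: 0.499
```

>>> {"api": "apply_moves", "payload": {
  "increments": [
    [[0.5,-0.04,-0.003,0,0],[0.5,-0.04,-0.003,0,0],[0.5,-0.04,-0.003,0,0],[0.5,-0.04,-0.003,0,0],[0.5,-0.06,-0.005,0,0],[0.5,-0.08,-0.006,0,0],[0.5,-0.1,-0.008,0,0],[0.5,-0.1,-0.008,0,0],[0.5,-0.1,-0.008,0,0],[0.5,-0.1,-0.008,0,0],[0.5,-0.05,-0.004,0,0],[0.5,0,0,0,0]]
  ]
}}

```text
time: 9.6
eef_pos: [0.4672, -0.0969, 0.2091]
tool_rot: [0.0, 0.999, 0.039, 0.0]
ft_force: [2.9, 0.5, 3.0]
gripper_width: 0.497
```

```bash
python3 - <<'E'
from ov import *
s=readout.get_state();print(s['eef_pos'],s['ft_force'])
grab('side','s7');x=s['eef_pos'][0]+.0478;ov('s7',(x,-.0905+(x-.5422)*.078),4.5,160,150,300,270,'s7o',5)
E
```

```text
[ 0.46719777 -0.09690222  0.20907727] [2.91492399 0.51511752 2.95480298]
```

View pics/s7o.png

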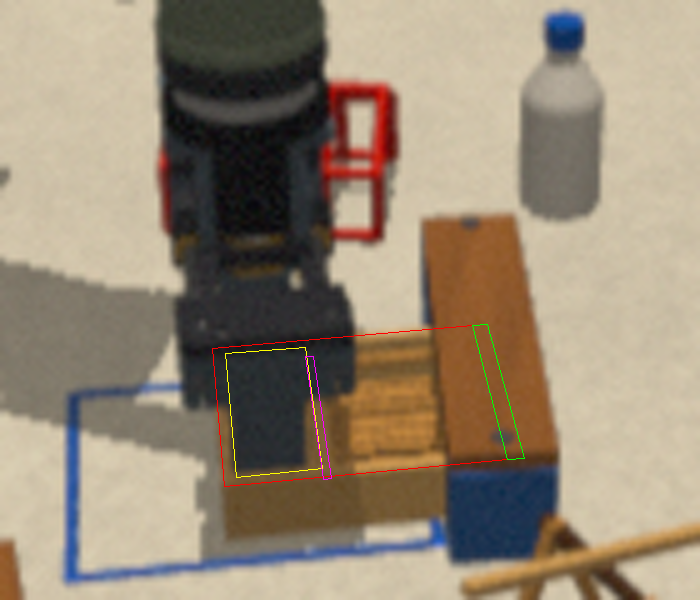

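The tray is tracking the model with about 3 N pull. Continuing to the place centre.

>>> {"api": "apply_moves", "payload": {
  "increments": [
    [[0.5,-0.06,-0.005,0,0],[0.5,-0.1,-0.008,0,0],[0.5,-0.14,-0.011,0,0],[0.5,-0.15,-0.012,0,0],[0.5,-0.15,-0.012,0,0],[0.5,-0.15,-0.012,0,0],[0.5,-0.15,-0.012,0,0],[0.5,-0.15,-0.012,0,0],[0.5,-0.15,-0.012,0,0],[0.5,-0.12,-0.01,0,0],[0.5,-0.08,-0.006,0,0],[0.5,-0.03,-0.002,0,0]]
  ]
}}

```text
time: 10.85
eef_pos: [0.4104, -0.1015, 0.2091]
tool_rot: [0.0, 0.999, 0.039, 0.001]
ft_force: [6.4, 0.1, 2.6]
gripper_width: 0.502
```

```bash
python3 - <<'E'
from ov import *
s=readout.get_state();print(s['eef_pos'],s['ft_force'])
grab('side','s8');x=s['eef_pos'][0]+.0478;ov('s8',(x,-.0905+(x-.5422)*.078),4.5,160,150,300,270,'s8o',5)
E
```

```text
[ 0.41044553 -0.10145123  0.20905886] [6.41723299 0.12434589 2.61427306]
```

View pics/s8o.png

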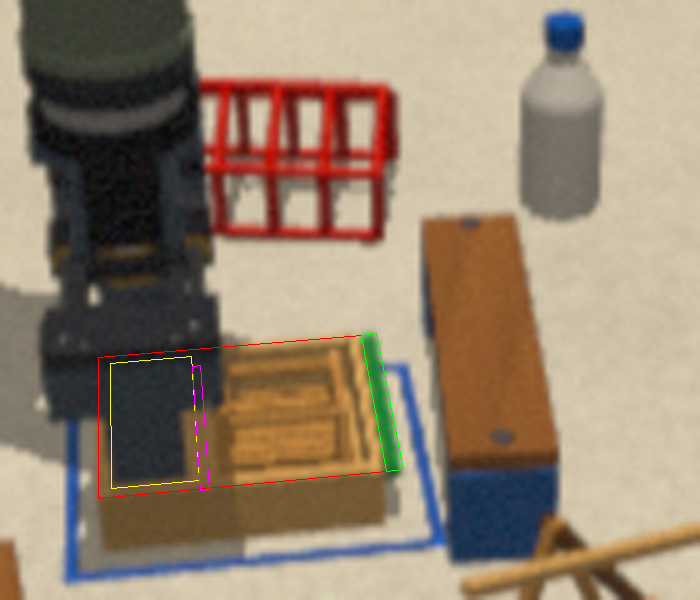

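The tray is inside the tape. I'll back off the wall, lift straight out and clear the view.

>>> {"api": "apply_moves", "payload": {
  "increments": [
    [[0.5,0.05,0.004,0,0],[0.5,0.04,0.003,0,0],[0.5,0,0,0,0],[0.5,0,0,0.3,0],[0.5,0,0,0.4,0],[0.5,0,0,0.6,0],[0.5,0,0,0.8,0],[0.5,0,0,0.9,0],[0.5,0,0,0.9,0],[0.5,0,0,0.9,0],[0.5,0,0,0.5,0],[0.5,0,0,0,0]]
  ]
}}

```text
time: 12.1
eef_pos: [0.4138, -0.1011, 0.4229]
tool_rot: [0.001, 0.999, 0.039, 0.002]
ft_force: [0.4, 0.2, -0.6]
gripper_width: 0.502
```

>>> {"api": "apply_moves", "payload": {
  "increments": [
    [[0.5,-0.4,-0.8,0,0],[0.5,-0.4,-0.9,0,0],[0.5,-0.4,-0.9,0,0],[0.5,-0.4,-0.9,0,0],[0.5,-0.4,-0.9,0,0],[0.5,-0.4,-0.9,0,0],[0.5,-0.4,-0.9,0,0],[0.5,0,-0.9,0,0],[0.5,0,-0.9,0,0],[0.5,0,-0.5,0,0],[0.5,0,0,0,0],[0.5,0,0,0,0]]
  ]
}}

```text
time: 13.3
eef_pos: [0.3014, -0.4406, 0.4187]
tool_rot: [-0.002, 0.999, 0.039, -0.001]
ft_force: [0.0, 0.0, -1.4]
gripper_width: 0.501
```

```bash
python3 - <<'E'
from ov import *
s=readout.get_state();print(s['eef_pos'],s['ft_force'])
grab('side','s9');grab('top','t9')
ov('s9',(.4585,-.097),4.5,160,150,300,270,'s9o',5)
ov('t9',(.4585,-.097),4.5,240,150,350,280,'t9o',4)
E
```

```text
[ 0.30144546 -0.4406261   0.41873588] [ 0.02729609  0.01917579 -1.42169533]
```

View pics/s9o.png

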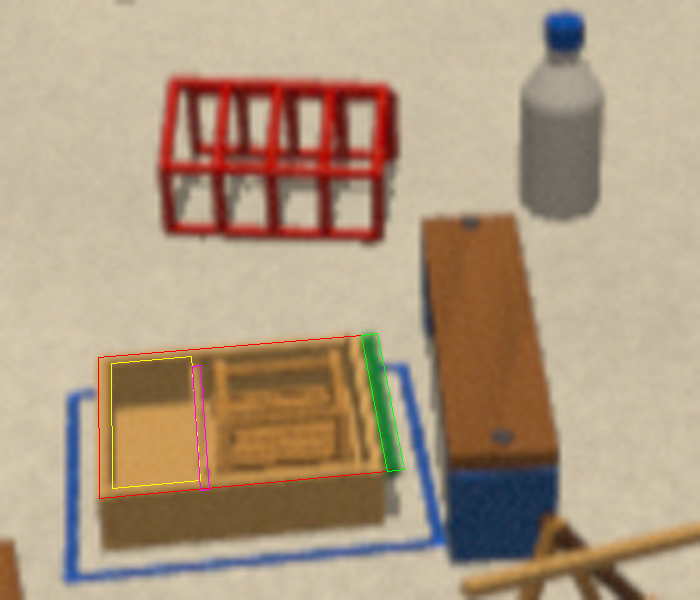

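View pics/t9o.png

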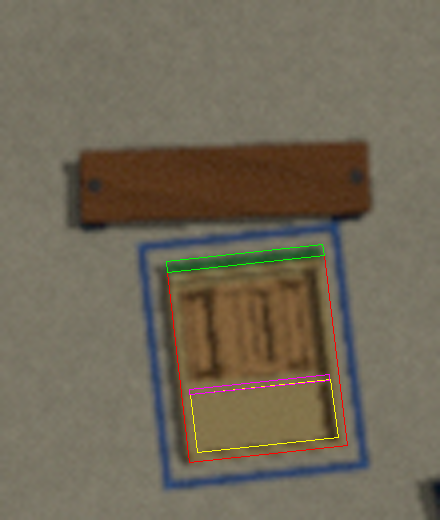

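View pics/t9.png

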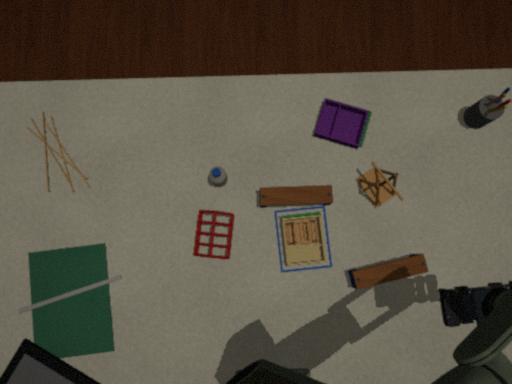

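Both views show the tray wholly inside the tape, at about (303,240) in the top view, with margins of about 10 mm. The model is upright in its bay. The bridge is still at (295,196), and the bottle, roof frame and catapult are where they were. The arm is clear of everything.

```bash
python3 - <<'E'
from h import *
a,b=load('top0')['color'].astype(int),load('t9')['color'].astype(int)
D=abs(a-b).max(2)
for n,(x0,y0,x1,y1) in dict(bridge=(255,180,270,210),bridgeR=(322,180,336,208),glue=(205,163,230,188),roof=(190,205,240,262),cat=(355,158,405,210)).items(): print(n,(D[y0:y1,x0:x1]>40).sum())
print(job.hand_in())
E
```

```text
bridge 0
bridgeR 0
glue 0
roof 0
cat 0
the job is handed in; nothing more can be done
None
```

The tray is in the blue tape rectangle with the footbridge model still standing in it, and the job is handed in at about 13.4 s of the 54 s limit.

- **How it was moved:** I hooked both fingers behind the green far lip and slid the tray through the bridge until the fingers were about 9 mm from the plank. They could not pass under the plank. I lifted out, lowered them into the empty finger bay, and pulled on the inside of the near wall for the last part. Force readings during both pulls stayed under about 7 N, and I never squeezed the tray.
- **Last checks:** The top and side views put the tray at about (0.458, -0.097) with 4.5° yaw. That is in line with the tape, with about 10 mm margin all round. Comparing the first and last top pictures showed no change at the bridge, glue bottle, roof frame or catapult. The arm was clear of everything, and no check failed or disagreed.

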